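Seat the long sample tube in the detector's V-block

TASK

Take the one long sample tube from the rack and lay it gently in the V-block of the optical cell mount, short of the spring plunger, so that it rests on both flanks. Then slide it along the V, under the plunger, until its end meets the brass stop (which may be set anywhere along its screw), and press it home firmly (about 10 N on the stop is right, 20 N on the stop or on either flank is too much for it). Leave it lying there, let go, and leave the two short tubes and the freezer box alone.

Things in the scene. Friction and masses are not known exactly. Their poses are not given: they have to be found in the camera images.
- long_tube_mid (a point): Centre (on the axis) of the long sample tube: smooth cylinder 120 mm long, 28 mm in diameter, clear barrel with a 16 mm steel cap of the same diameter at each end, rims rounded 1.5 mm, about 0.13 kg, both ends alike. Its x axis runs along the tube, level, either way round. It starts in one of the rack's three cradles.
- long_tube: The long tube as a whole; its origin lies on its surface, 14 mm off the axis, so use the centre point for positions.
- vee_datum (a point): Point on the fixed cell mount, 60 mm above the table, that the axis of a tube lying in the V passes through. x points level along the V towards the stop (the sliding direction), y to the left, z up. It marks where the stop face stands when screwed fully in; its true face is anywhere from 0 to 12 mm before (towards -x), not measured: find it by feel. The stop is hard and does not yield.
- plunger_tip (a point): Lowest point of the white ball (16 mm) of a vertical spring plunger over the V, 30 mm before the datum point. At rest it reaches 2.5 mm below the top of a lying tube, so the tube must be laid with its leading end 40 to 55 mm before the datum and pushed under it. It rises up to 8 mm; getting under it takes a few newtons (2 to 8), sliding on 1 to 3 N.
- flank_left: Left flank plate (steel, 110 mm long) of the 90 degree V that opens upward, from 15 to 125 mm before the datum. The flanks end 8 mm below the tube's axis and are together 27 mm wide, so fingers holding the tube can reach down beside them. Same origin as the mount.
- flank_right: Right flank plate of the V, alike, same origin.
- head: White detector head (74 mm wide, up to 99 mm high) fixed on the mount at the V's end, carrying the round brass stop stud (20 mm wide face, centred on the tube's axis). Same origin as the mount.
- mount: The fixed cell mount, 270 x 120 x 114 mm; origin on the table 60 mm below and 60 mm before the datum, x along the V to the stop. Base plate 14 mm high, from 180 mm before to 90 mm past the datum. The dark plunger bridge, 24 to 36 mm before the datum, has posts 25 to 35 mm off the V's middle and is 101 mm high, its knob 114 mm.
- short_a_mid (a point): Centre of a short tube, 75 mm long, 28 mm in diameter, lying in the rack: not to be disturbed.
- short_b_mid (a point): Centre of the other short tube, alike: not to be disturbed.
- rack: Fixed rack: grey board 120 x 200 x 12 mm, origin under its centre, with three white cradles 64 mm apart along its y; tubes lie along its x, axis 48 mm above the table. A cradle has two saddles, 8 mm thick and 27 mm wide, 27 mm either side of its middle; between them it is free down to the board. Which tube lies where varies.
- freezer_box: White divided freezer box with small capped microtubes, 130 x 130 x 45 mm, origin at the centre of its underside: not to be disturbed.
There are look-alikes about, which are no part of the job. Leave any brown look-alike of the long_tube alone.

How it is judged (in metres and radians):
On the way, in this order (a step that is already met when the one before it is completed fails the run):
1. the long tube lies straight in the V on both flanks, its end 30 mm or more before the datum (contact force between long_tube and flank_left above 0.15 N and contact force between long_tube and flank_right above 0.15 N and y of long_tube_mid in the frame of vee_datum between -0.0025 and 0.0025 m and z of long_tube_mid in the frame of vee_datum between -0.003 and 0.0025 m and angle between the x axis of long_tube_mid and the x axis of vee_datum, either way round below 0.04 rad and x of long_tube_mid in the frame of vee_datum between -0.14 and -0.09 m), for 0.2 s.
2. the tube, on both flanks, is pressed against the brass stop with at least 4 N (contact force between long_tube and flank_left above 0.15 N and contact force between long_tube and flank_right above 0.15 N and y of long_tube_mid in the frame of vee_datum between -0.0025 and 0.0025 m and z of long_tube_mid in the frame of vee_datum between -0.003 and 0.0025 m and angle between the x axis of long_tube_mid and the x axis of vee_datum, either way round below 0.04 rad and contact force between long_tube and head above 4 N), for 0.2 s.
At the end, for the whole second after the job is handed in: The long tube lies at rest in the V, on both flanks (each bearing more than 0.15 N), its axis within 2.5 mm of the V's axis (3 mm downward) and 0.04 rad of its direction, its end within 1.8 mm of the stop face (contact force between long_tube and flank_left above 0.15 N and contact force between long_tube and flank_right above 0.15 N and y of long_tube_mid in the frame of vee_datum between -0.0025 and 0.0025 m and z of long_tube_mid in the frame of vee_datum between -0.003 and 0.0025 m and angle between the x axis of long_tube_mid and the x axis of vee_datum, either way round below 0.04 rad and distance between long_tube_mid and stop_c0 below 0.0648 m and x of long_tube_mid in the frame of vee_datum between -0.075 and -0.0585 m and linear speed of long_tube below 0.01 m/s); the robot touches nothing.
It fails at once if the tube loads the stop with more than 20 N, or one flank of the V with more than 25 N (contact force between long_tube and head above 20 N or contact force between long_tube and flank_left above 25 N or contact force between long_tube and flank_right above 25 N).
It fails at once if the robot loads the mount with more than 25 N (contact force between any of the fingers, the arm and mount above 25 N).
It fails at once if a short tube or the freezer box is moved by more than 25 mm (distance of any of short_a_mid, short_b_mid, freezer_box from where it was at the start of the episode above 0.025 m).
It also fails if it takes over 69 s, if anything falls off the work surface, if the arm or the gripper's body presses on something with over 40 N, if the wrist force passes 120 N, or if a joint passes its speed limit or range.

ROBOT

A 6-joint arm with a two-finger parallel gripper is mounted at the origin on the work surface. World frame = base frame: x ahead of the robot, y to its left, z up, the work surface at z = 0. Lengths are in mm, angles in rad, forces in N, time in s.
With the tool pointing down it reaches from about 275 to 1000 mm from the base axis. Payload 8.4 kg.
Tool frame: the origin (TCP) lies on the centre line of the jaws, within the pads' length; the fingertips stand 25 mm ahead of it and the grasp point (between the pads) lies 6 mm ahead of it; z points along the fingers, x is the direction in which the jaws open and shut, and the axes are right-handed (so a half turn about z gives the same grasp; the last joint's range is limited). The gripper opens to 85 mm and grips with 20 to 120 N. Pads are 22 mm wide; open, the fingers measure 114 mm over their backs; the gripper's body (76 mm by 85 mm) begins 54 mm behind the grasp point. The pads swing forward as they close: fully open they stand 13 mm farther back than shut.
Start: joints at [1.18, 0.353, 1.633, -0, 1.155, -0.002], TCP at [236.923, 578.356, 256.281] pointing down, gripper open.
Joint ranges: [-2.63, 2.63], [-0.92, 2.1], [0.06, 2.66], [-1.3, 4.44], [0, 2.69], [-3.02, 3.02]. Speed limits (rad/s): [2.22, 2.22, 2.79, 3.14, 3.14, 3.14].

INTERFACE

Orientations are given as [roll, pitch, yaw] about the fixed x, y, z axes, in that order (R = Rz(yaw) Ry(pitch) Rx(roll)).
In Python, from rig import r gives the robot as it stands. The module is installed in compiled form; this text tells all that it offers.
- The arm moves only by the tool jog_arm, never from a script. Its argument "deltas" is a list of rows, each an object with "gripper": the gripper command: -1 is fully open, 1 is shut, values between are in proportion; "translation": the shift along the world's x, y, z in units of 10 cm (1.0 is 10 cm), a list of three; "dr": the turn, a rotation vector about the world's x, y, z in units of pi/2 rad (1.0 is pi/2 rad), a list of three. In form: [{"gripper": gripper, "translation": [x, y, z], "dr": [wx, wy, wz]}, ...]. A call has 1 to 12 rows; each row shifts and turns the commanded pose from where the row before left it; what a row does not reach is not made up. A row lasts 1/12 s, in which the tool goes at most 41.7 mm and 7.16 degrees, less where a joint would pass 70% of its speed; a pose out of reach is approached as far as the arm can. A call with a number of a shift or a turn outside -1 to 1 is refused whole. A call with a gripper value outside its range is refused whole. The fingers move at their own pace and stop on an object; "squeeze" is the grip in N (left out, the last holds). Time passes only in rows, so rows that do not move let the fingers close. It gives the time, the measured TCP pose, the force and the opening at its end, in the units of the state.
- r.sense(): the state, without advancing time (a new reading comes with each control period).
- r.grab_frame(name): name is "side" or "top" or "wrist"; returns the picture (420x560x3 uint8, blue, green, red); there is no depth.
- r.calibration(name): a dict with "mtx" (3x3 intrinsics, pixels), "world_from_camera" (4x4, takes a point from camera to world coordinates). Camera axes: x right, y down, z forward; pixel columns grow to the right and rows downward; lengths in mm; the calibration is good to about 2 mm. A picture is of the moment at which its call begins: read the wrist's pose just before it. calibration takes no time and is no camera call; for the wrist camera it gives the pose at the moment of the call.
- r.sign_off(): hands the job in, once; it reports no verdict.
The state is a dict: "clock": time; "qpos": joint angles; "qvel": joint speeds; "joint_efforts": joint torques, N m; "eef_pos": TCP position; "tcp_rot": TCP orientation; "contact_force": force on the tool from outside, world axes, zero at the start; "wrist_torque": the same for the moment, N m; "opening": opening from 0.0 (shut) to 1.0 (fully open).
Only numpy, scipy, OpenCV 4.12 (cv2) and the standard library are available. Lean on these libraries where they do the work, as an engineer would, in place of code of your own. Each camera call takes 0.05 s, during which the arm holds its last target. There are 200 camera calls.

## Working session

There is one attempt and no reset: what is moved stays moved. The work goes in short steps, Python scripts to look and compute and a tool call to move; the robot and the scene stay as the last step left them, time stands still between calls to the robot, and variables do not carry over. Pictures are saved under pics/ and viewed, about 8 in all and at most 12, crops included, and the job is handed in when it is done.

Besides the shell and the picture viewer there is one more tool, called after "Call:" by a JSON object that holds its "op" and its "data", one argument or row to a line. jog_arm: Moves the arm, as the interface text tells. Shifts and turns lie within -1 to 1; 1 stands for 10 cm of shift or pi/2 rad of turn. Its arguments: {"type":"object","properties":{"deltas":{"type":"array"},"squeeze":{"type":"number"}},"required":["deltas"]}

```bash
mkdir -p pics; python3 - <<'E'
from rig import r
import cv2,numpy as np
print(r.sense())
for n in("top","side"):
    cv2.imwrite(f"pics/{n}0.png",r.grab_frame(n)); c=r.calibration(n); print(n,c["mtx"],np.round(c["world_from_camera"],4))
E
```

```text
{'clock': 0.0, 'qpos': array([ 1.17958981e+00,  3.53659713e-01,  1.63414421e+00,  4.16333180e-06,
        1.15520248e+00, -2.40353707e-03]), 'qvel': array([ 0.0006235 , -0.00042526, -0.00046977,  0.00116612,  0.00075598,
        0.00080417]), 'joint_efforts': array([-7.51951611e-04, -6.05238175e+01, -3.42074883e+01, -9.03895830e-05,
        9.32738709e-03, -3.56980280e-06]), 'eef_pos': array([236.75556563, 577.93724838, 255.55012718]), 'tcp_rot': array([-3.14158545e+00,  1.41373219e-03,  1.18199167e+00]), 'contact_force': array([0.44269803, 0.14480832, 1.13157653]), 'wrist_torque': array([ 0.02602187, -0.00333449, -0.0028608 ]), 'opening': 0.9981684520626285}
top [[538.70020653   0.         283.35026748]
 [  0.         538.70020653 209.61811538]
 [  0.           0.           1.        ]] [[ 2.5100000e-02 -9.8170000e-01  1.8900000e-01  3.2013980e+02]
 [-9.9970000e-01 -2.6100000e-02 -3.0000000e-03 -4.9716000e+01]
 [ 7.9000000e-03 -1.8880000e-01 -9.8200000e-01  1.4123879e+03]
 [ 0.0000000e+00  0.0000000e+00  0.0000000e+00  1.0000000e+00]]
side [[483.55160991   0.         287.65924552]
 [  0.         483.55160991 206.11874625]
 [  0.           0.           1.        ]] [[-9.951000e-01 -7.180000e-02  6.800000e-02  4.964746e+02]
 [-9.840000e-02  6.534000e-01 -7.506000e-01  8.555519e+02]
 [ 9.400000e-03 -7.536000e-01 -6.572000e-01  8.618610e+02]
 [ 0.000000e+00  0.000000e+00  0.000000e+00  1.000000e+00]]
```

View pics/top0.png

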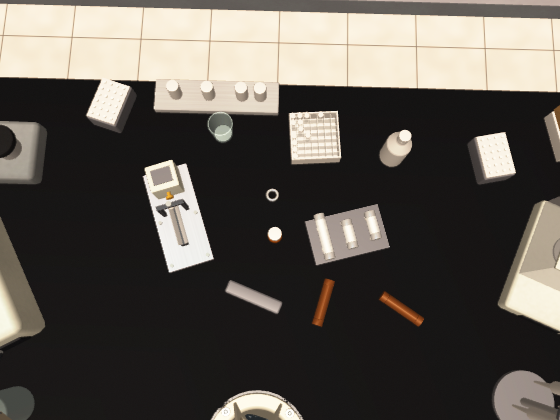

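View pics/side0.png

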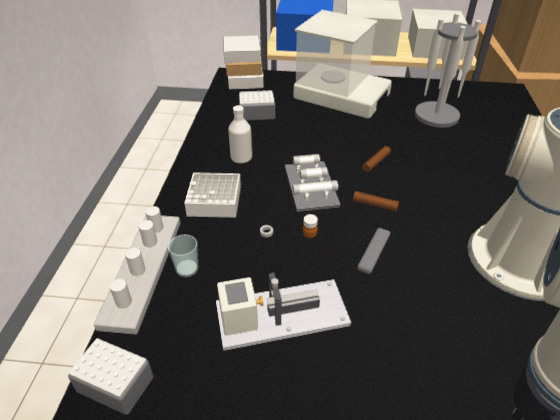

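The top view shows the rack at about (347,235). The long tube is at (324,236) and the short ones at (349,233) and (372,224). The brown rods at (324,302) and (402,309) and the grey bar at (254,296) are look-alikes outside the rack. The mount is at (178,217), with its stop end at the upper left. I'll confirm in an enlarged crop.

```bash
cat > h.py <<'E'
import numpy as np,cv2
from rig import r
def ray(name,uv,z,c=None):
    c=c or r.calibration(name);T=c["world_from_camera"]
    d=T[:3,:3]@np.linalg.inv(c["mtx"])@[uv[0],uv[1],1];o=T[:3,3]
    return o+d*(z-o[2])/d[2]
def proj(P,c):
    T=np.linalg.inv(c["world_from_camera"]);p=c["mtx"]@(T[:3,:3]@np.asarray(P,float)+T[:3,3]);return p[:2]/p[2]
E
python3 - <<'E'
from h import *
i=cv2.imread("pics/top0.png")
a=cv2.resize(i[195:275,300:395],None,fx=4.2,fy=4.2,interpolation=cv2.INTER_CUBIC)
b=cv2.resize(i[155:275,140:220],None,fx=4.2,fy=4.2,interpolation=cv2.INTER_CUBIC)
o=np.zeros((504,399+336,3),np.uint8);o[:a.shape[0],:399]=a;o[:,399:]=b[:504,:336];cv2.imwrite("pics/crop1.png",o)
for n,uv,z in[("tube",(324,236),48),("ta",(320,215),48),("tb",(329,257),48),("sa",(349,233),48),("sb",(372,224),48),("mount UL",(143,180),14),("LR",(212,258),14),("LL",(168,271),14)]:print(n,ray("top",uv,z).round(0))
E
```

```text
tube [ 517. -160.   48.]
ta [ 571. -149.   48.]
tb [ 463. -173.   48.]
sa [ 526. -224.   48.]
sb [ 551. -283.   48.]
mount UL [660. 322.  14.]
LR [456. 128.  14.]
LL [420. 240.  14.]
```

View pics/crop1.png

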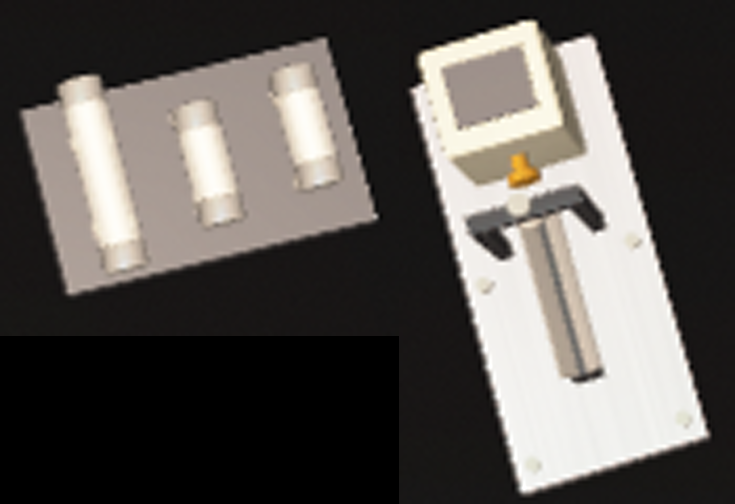

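The crop confirms it. The leftmost rack tube (plain steel caps, about 110 mm measured cap centre to cap centre) is the long one; the other two are clearly short. Brown and grey rods lie outside the rack. I'll view the mount from the wrist on the way.

Call:
{"op": "jog_arm", "data": {
  "deltas": [
    {"gripper": -1,"translation": [0.22,-0.3,0.05],"dr": [0,0,0.038]},
    {"gripper": -1,"translation": [0.22,-0.3,0.05],"dr": [0,0,0.038]},
    {"gripper": -1,"translation": [0.22,-0.3,0.05],"dr": [0,0,0.038]},
    {"gripper": -1,"translation": [0.22,-0.3,0.05],"dr": [0,0,0.038]},
    {"gripper": -1,"translation": [0.22,-0.3,0.05],"dr": [0,0,0.038]},
    {"gripper": -1,"translation": [0.22,-0.3,0.05],"dr": [0,0,0.038]},
    {"gripper": -1,"translation": [0.22,-0.3,0.05],"dr": [0,0,0.038]},
    {"gripper": -1,"translation": [0.22,-0.3,0.05],"dr": [0,0,0.038]},
    {"gripper": -1,"translation": [0.22,-0.3,0.05],"dr": [0,0,0.038]},
    {"gripper": -1,"translation": [0.22,-0.3,0.05],"dr": [0,0,0.038]},
    {"gripper": -1,"translation": [0.22,-0.3,0.05],"dr": [0,0,0.038]},
    {"gripper": -1,"translation": [0,0,0],"dr": [0,0,0]}
  ]
}}

```text
clock: 1.1
eef_pos: [482.2, 243.9, 312.1]
tcp_rot: [3.14, 0.002, 1.839]
contact_force: [1.0, 0.8, 0.0]
opening: 0.999
```

```bash
python3 - <<'E'
from h import *
s=r.sense();print(s["eef_pos"],s["tcp_rot"],s["qpos"]);c=r.calibration("wrist");cv2.imwrite("pics/w1.png",r.grab_frame("wrist"))
print(c["mtx"],c["world_from_camera"].round(3))
np.savez("w1.npz",**c)
cc=lambda x,y:(140+(x-399)/4.2,155+y/4.2)
for p in[(522,494),(708,436),(594,37),(413,88)]:print(ray("top",cc(*p),14).round(1))
E
```

```text
[482.22448764 243.9092222  312.11313103] [3.13953177e+00 2.06470934e-03 1.83909149e+00] [ 0.46693029  0.16889223  1.75135803 -0.00258868  1.21973055 -1.37127504]
[[373.11173734   0.         276.03084291]
 [  0.         373.11173734 204.09299448]
 [  0.           0.           1.        ]] [[-2.64000e-01  9.25000e-01  2.74000e-01  4.12364e+02]
 [ 9.64000e-01  2.54000e-01  7.20000e-02  2.25490e+02]
 [-3.00000e-03  2.84000e-01 -9.59000e-01  4.30293e+02]
 [ 0.00000e+00  0.00000e+00  0.00000e+00  1.00000e+00]]
[415.9 236.1  14. ]
[454.5 123.7  14. ]
[707.5 209.1  14. ]
[670.8 322.   14. ]
```

View pics/w1.png

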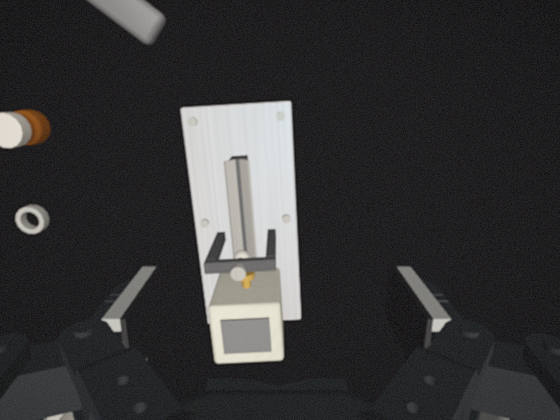

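The wrist view shows the mount plate with corners at (181,108), (292,101) and (301,320). The V line runs from (238,160) to (246,250), with the bridge and head at the bottom. I'll fit the mount pose to the corners.

```bash
python3 - <<'E'
from h import *
from scipy.optimize import least_squares
w=dict(np.load("w1.npz"));t=r.calibration("top")
g=cv2.cvtColor(cv2.imread("pics/w1.png"),cv2.COLOR_BGR2GRAY)
gt=cv2.cvtColor(cv2.imread("pics/top0.png"),cv2.COLOR_BGR2GRAY)
def edge(g,p,d,rng):   # max-gradient location along direction d from p
    s=np.arange(-rng,rng,.1);q=p+s[:,None]*d
    v=cv2.GaussianBlur(cv2.remap(g.astype(np.float32),q[:,0].astype(np.float32)[None],q[:,1].astype(np.float32)[None],1),(41,1),6)[0]
    G=np.abs(np.gradient(v));k=G.argmax()
    return p+s[k]*d,G[k]
def pose(m,P):  # datum x,y,yaw ; P in datum frame, z table
    c,s=np.cos(m[2]),np.sin(m[2]);return [m[0]+c*P[0]-s*P[1],m[1]+s*P[0]+c*P[1],P[2]]
yaw=np.arctan2(322-236,670.8-415.9)
ctr=np.array([562.,223]);m0=[ctr[0]+45*np.cos(yaw),ctr[1]+45*np.sin(yaw),yaw]
segs=[((-180,y),(-180,y)) for y in np.linspace(-50,50,15)]
pts=[((-180,y),(1,0)) for y in np.linspace(-50,50,15)]+[((x,sg*60),(0,sg)) for x in np.linspace(-170,0,20) for sg in(1,-1)]
for cam,gg,rg in(("w",w,g),("t",t,gt),):
    pass
def obs(c,img,m,rng):
    O=[]
    for (P,n) in pts:
        a=proj(pose(m,(*P,14)),c);b=proj(pose(m,(P[0]+n[0],P[1]+n[1],14)),c);d=(b-a)/np.linalg.norm(b-a)
        e,G=edge(img,a,d,rng)
        if G>2:O.append((P,d,e))
    return O
def fit(sets,m):
    f=lambda m:np.concatenate([[d@(proj(pose(m,(*P,14)),c)-e) for P,d,e in O] for c,O in sets])
    R=least_squares(f,m,loss="soft_l1",x_scale=[1,1,.01]);return R.x,np.sqrt(np.median(f(R.x)**2))
for name,cs in(("wrist",[(w,g)]),("top",[(t,gt)]),("both",[(w,g),(t,gt)])):
    m=m0
    for rng in(12,6,4):m,e=fit([(c,obs(c,i,m,rng)) for c,i in cs],m)
    print(name,np.round(m,4),e)
    for P in[(-125,0,40.2),(-40,0,40.2)]:print(P,proj(pose(m,P),w).round(1),proj(pose(m,P),t).round(1))
# V dark line in wrist
for row in(170,190,210,230):
    s=g[row,226:262];print(row,s)
E
```

```text
wrist [6.045266e+02 2.420606e+02 3.265000e-01] 0.39575866410737853
(-125, 0, 40.2) [237. 158.] [182.4 244.6]
(-40, 0, 40.2) [243.8 233.5] [173.7 213.4]
top [6.062366e+02 2.390720e+02 3.284000e-01] 0.09883339338277267
(-125, 0, 40.2) [233.7 158.8] [183.7 244. ]
(-40, 0, 40.2) [240.7 234.3] [174.9 212.8]
both [6.047890e+02 2.416533e+02 3.270000e-01] 0.7947149096958391
(-125, 0, 40.2) [236.5 158.2] [182.6 244.5]
(-40, 0, 40.2) [243.3 233.7] [173.9 213.3]
170 [177 185 186 185 187 187 185 187 187 176 150 120 112 128 151 162 165 164
 165 164 164 173 180 194 210 218 220 219 219 219 218 219 219 221 221 221]
190 [193 171 176 187 185 184 184 185 185 188 184 171 142 114 114 131 155 164
 168 165 163 166 166 173 184 200 215 220 218 219 219 220 218 218 221 222]
210 [216 213 190 173 177 183 183 185 182 183 183 187 186 169 130 110 113 139
 158 163 162 163 164 166 168 176 189 205 217 218 218 219 218 218 219 219]
230 [216 216 216 209 190 170 175 183 183 181 183 186 185 184 184 164 125 111
 118 144 156 162 162 163 165 164 169 180 193 209 218 216 217 219 216 215]
```

Call:
{"op": "jog_arm", "data": {
  "deltas": [
    {"gripper": -1,"translation": [0,-0.35,0],"dr": [0,0,-0.003]},
    {"gripper": -1,"translation": [0,-0.35,0],"dr": [0,0,-0.003]},
    {"gripper": -1,"translation": [0,-0.35,-0.05],"dr": [0,0,-0.003]},
    {"gripper": -1,"translation": [0,-0.35,-0.05],"dr": [0,0,-0.003]},
    {"gripper": -1,"translation": [0,-0.35,-0.05],"dr": [0,0,-0.003]},
    {"gripper": -1,"translation": [0,-0.35,-0.05],"dr": [0,0,-0.003]},
    {"gripper": -1,"translation": [0,-0.35,-0.05],"dr": [0,0,-0.003]},
    {"gripper": -1,"translation": [0,-0.35,-0.05],"dr": [0,0,-0.003]},
    {"gripper": -1,"translation": [0,-0.35,-0.1],"dr": [0,0,-0.003]},
    {"gripper": -1,"translation": [0,-0.35,-0.1],"dr": [0,0,-0.003]},
    {"gripper": -1,"translation": [0,-0.35,0],"dr": [0,0,0]},
    {"gripper": -1,"translation": [0,0,0],"dr": [0,0,0]}
  ]
}}

```text
clock: 2.15
eef_pos: [478.5, -140.3, 260.4]
tcp_rot: [-3.14, 0.001, 1.789]
contact_force: [-0.4, 0.9, 0.3]
opening: 1.001
```

```bash
python3 - <<'E'
from h import *
s=r.sense();print(s["eef_pos"],s["tcp_rot"],s["qpos"]);c=r.calibration("wrist");cv2.imwrite("pics/w2.png",r.grab_frame("wrist"))
np.savez("w2.npz",**c)
E
```

```text
[ 478.50950349 -140.34374834  260.43317578] [-3.14019980e+00  9.78320740e-04  1.78857844e+00] [-2.87325950e-01  1.51369924e-01  1.89293810e+00 -1.71867092e-03
  1.09803073e+00 -2.07512054e+00]
```

View pics/w2.png

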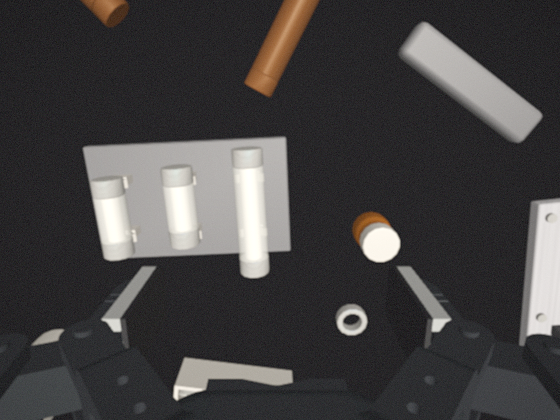

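The long tube spans (248,148) to (255,276) in the wrist view, with the short tubes to its left. I'll fit its pose by silhouette.

```bash
cat > tube.py <<'E'
from h import *
from scipy.optimize import least_squares
a=np.linspace(0,2*np.pi,60)
def cyl(m,z,L=120):
    c,s=np.cos(m[2]),np.sin(m[2]);P=[]
    for x,rr in((-L/2,12.5),(-L/2+1.5,14),(L/2-1.5,14),(L/2,12.5)):
        for t in a:
            y=rr*np.cos(t);P.append((m[0]+c*x-s*y,m[1]+s*x+c*y,z+rr*np.sin(t)))
    return np.array(P)
def hull(m,z,c):
    p=np.array([proj(q,c) for q in cyl(m,z)],np.float32);return cv2.convexHull(p)
E
python3 - <<'E'
from tube import *
w=dict(np.load("w2.npz"));im=cv2.imread("pics/w2.png");g=cv2.cvtColor(im,cv2.COLOR_BGR2GRAY).astype(np.float32)
gb=cv2.GaussianBlur(g,(0,0),1.0)
def cost_edges(m):
    H=hull(m,48,w)[:,0];O=[]
    n=len(H);res=[]
    cen=H.mean(0)
    for i in range(n):
        A,B=H[i],H[(i+1)%n];L=np.linalg.norm(B-A)
        if L<1e-3:continue
        nr=np.array([B[1]-A[1],A[0]-B[0]])/L
        if nr@((A+B)/2-cen)<0:nr=-nr
        for f in (np.arange(.5,L)/L if L>1 else [.5]):
            q=A+f*(B-A);s=np.arange(-6,6,.1);Q=(q+s[:,None]*nr).astype(np.float32)
            v=cv2.remap(gb,Q[:,0][None].copy(),Q[:,1][None].copy(),1)[0];G=-np.gradient(v);k=G.argmax()
            if G[k]>1:O.append((q,nr,s[k],L>20))
    return O
m=np.array([517,-160,.219])
for it in range(8):
    O=cost_edges(m);b=np.array([o[2] for o in O])
    J=[]
    for j,e in enumerate((.5,.5,.005)):
        d=np.zeros(3);d[j]=e
        Hp=hull(m+d,48,w)[:,0]; 
        # normal displacement via support function
        H0=hull(m,48,w)[:,0]
        J.append([((Hp@o[1]).max()-(H0@o[1]).max())/e for o in O])
    J=np.array(J).T;wt=1/(1+(b/1.0)**2)
    dm=np.linalg.lstsq(J*wt[:,None],b*wt,rcond=None)[0];m=m+dm
print(m.round(4),len(O),np.median(np.abs(b)))
H=hull(m,48,w).round().astype(int);cv2.polylines(im,[H],True,(0,0,255),1)
t=r.calibration("top");print("top-cam",proj([*m[:2],48],t))
H=hull(m,48,t)[:,0];print(H.min(0),H.max(0))
cv2.imwrite("pics/w2fit.png",cv2.resize(im[120:300,80:300],None,fx=2.5,fy=2.5))
E
```

```text
[ 5.181967e+02 -1.568965e+02  1.798000e-01] 266 2.199999999999992
top-cam [322.9629221  235.42901497]
[313.79453 211.47687] [332.2843  259.49152]
```

View pics/w2fit.png

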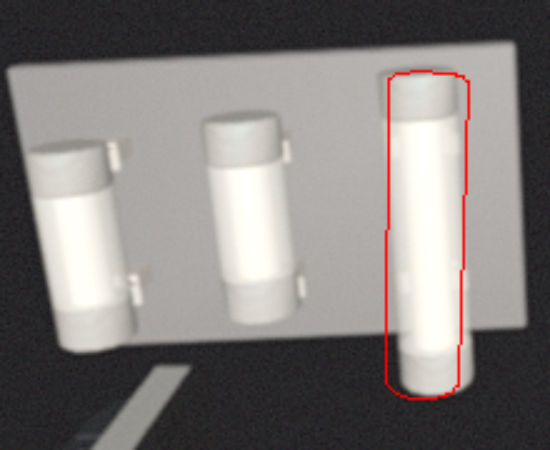

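```bash
python3 - <<'E'
from tube import *
w=dict(np.load("w2.npz"))
def line(A,B):
    A,B=map(np.array,(A,B));n=np.array([B[1]-A[1],A[0]-B[0]])/np.linalg.norm(B-A);return A,B,n
def dist(H,q,left): # x of hull side at row q[1]
    H=H[:,0];r_=[]
    for i in range(len(H)):
        A,B=H[i],H[(i+1)%len(H)]
        if (A[1]-q[1])*(B[1]-q[1])<0:r_.append(A[0]+(q[1]-A[1])/(B[1]-A[1])*(B[0]-A[0]))
    return (min(r_) if left else max(r_))-q[0]
L=[(232.4,158),(240,270)];R=[(262.8,158),(269.2,270)]
def f(m):
    H=hull(m,48,w);return [dist(H,q,1) for q in L]+[dist(H,q,0) for q in R]+[H[:,0,1].min()-147.4,H[:,0,1].max()-277.2]
R_=least_squares(f,[517,-160,.22],x_scale=[1,1,.01],diff_step=1e-4);print(R_.x.round(4),R_.fun.round(2))
m=R_.x
# rack board edges z=12: bottom corners check of yaw
P=[ray("wrist",uv,12,w) for uv in((84,147),(286,137),(290,250))];print(np.round(P,1))
d=P[2]-P[1];print("yaw from side",np.arctan2(d[1],d[0]),"yaw from front",np.arctan2(*(P[0]-P[1])[[1,0]])+np.pi/2)
i=cv2.imread("pics/w2.png");cv2.polylines(i,[hull(m,48,w).round().astype(int)],True,(0,0,255),1)
cv2.imwrite("pics/w2fit2.png",cv2.resize(i[120:300,80:300],None,fx=2.5,fy=2.5))
t=r.calibration("top");print("top-cam",[proj([m[0]+k*np.cos(m[2]),m[1]+k*np.sin(m[2]),48],t) for k in(-52,0,52)])
E
```

```text
[ 5.165061e+02 -1.558346e+02  2.578000e-01] [-0.57  0.17  0.57 -0.18 -0.57  0.69]
[[ 496.7 -329.5   12. ]
 [ 444.5 -138.1   12. ]
 [ 559.5 -107.5   12. ]]
yaw from side 0.2602213873108137 yaw from front 0.26617290537472016
top-cam [array([327.53447949, 255.83320426]), array([322.54038894, 236.073345  ]), array([317.61444565, 216.58312047])]
```

View pics/w2fit2.png

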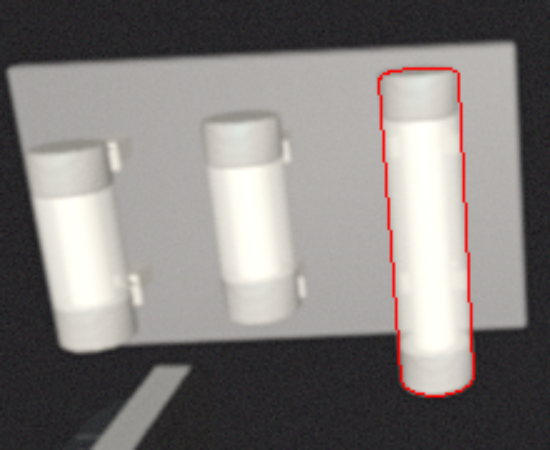

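The fit matches now: tube at (516.5, -155.8), yaw 0.26, which agrees with the rack edges. The top camera puts it about 4 mm lower in y, so I'll aim between the two and find the true position on contact. I'll pre-close to about 50 mm to clear the neighbouring tube.

Call:
{"op": "jog_arm", "data": {
  "deltas": [
    {"gripper": -0.18,"translation": [0.1,-0.045,-0.2],"dr": [0,0,0.007]},
    {"gripper": -0.18,"translation": [0.1,-0.045,-0.25],"dr": [0,0,0.007]},
    {"gripper": -0.18,"translation": [0.1,-0.045,-0.25],"dr": [0,0,0.007]},
    {"gripper": -0.18,"translation": [0.08,-0.035,-0.25],"dr": [0,0,0.007]},
    {"gripper": -0.18,"translation": [0,0,-0.25],"dr": [0,0,0]},
    {"gripper": -0.18,"translation": [0,0,-0.2],"dr": [0,0,0]},
    {"gripper": -0.18,"translation": [0,0,0],"dr": [0,0,0]},
    {"gripper": -0.18,"translation": [0,0,0],"dr": [0,0,0]},
    {"gripper": -0.18,"translation": [0,0,0],"dr": [0,0,0]}
  ],
  "squeeze": 20
}}

```text
clock: 2.95
eef_pos: [517.6, -152.9, 122.3]
tcp_rot: [3.141, 0.0, 1.836]
contact_force: [-0.2, 1.2, 0.5]
opening: 0.591
```

```bash
python3 - <<'E'
from h import *
s=r.sense();print(s["eef_pos"].round(2),s["tcp_rot"].round(4),s["opening"]*85,s["contact_force"])
t=r.grab_frame("top");cv2.imwrite("pics/top2.png",t)
w=r.grab_frame("wrist");cv2.imwrite("pics/w3.png",w)
cv2.imwrite("pics/c3.png",np.hstack([cv2.resize(t[170:280,280:400],(458,420),interpolation=2),w[:,100:440]]))
E
```

```text
[ 517.62 -152.86  122.28] [3.1407e+00 3.0000e-04 1.8362e+00] 50.26757736636428 [-0.23254751  1.15719075  0.50275062]
```

View pics/c3.png

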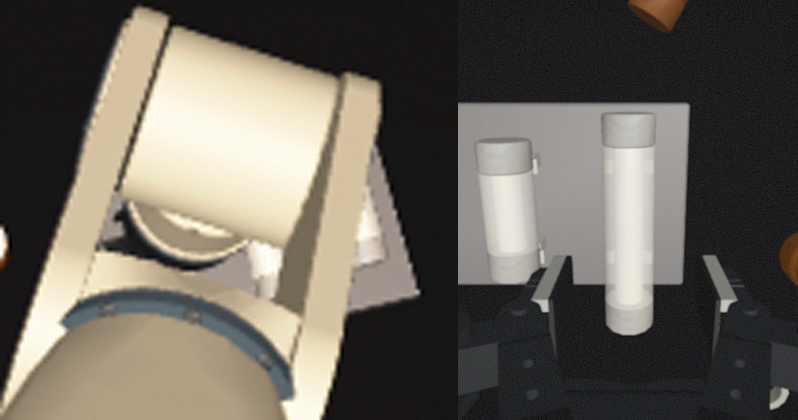

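```bash
python3 - <<'E'
from h import *
c=r.calibration("wrist");s=r.sense();p=s["eef_pos"]
for z in(122-25,122-6,62,48):print(z,proj([p[0],p[1],z],c).round(1))
y=s["tcp_rot"][2];d=np.array([np.cos(y),np.sin(y),0])
for k in(-25,25):print("pads",proj(p+k*d-[0,0,25],c).round(1),proj(p+k*d-[0,0,12],c).round(1))
g=cv2.cvtColor(cv2.imread("pics/w3.png"),cv2.COLOR_BGR2GRAY).astype(int)
for row in(130,160,200,240,280,315,325):
    gr=np.abs(np.diff(cv2.GaussianBlur(g[row:row+1].astype(np.float32),(5,1),1)[0]));print(row,[i for i in range(232,310) if gr[i]>6 and gr[i]==gr[i-3:i+4].max()])
print([ray("wrist",(u,v),62,c).round(1) for u,v in((271,130),(270,315))])
E
```

```text
97 [275.4 270.8]
116 [275.3 293.8]
62 [275.7 239.9]
48 [275.8 230.3]
pads [216.3 271.8] [211.2 287. ]
pads [334.6 271.8] [339.5 287.1]
130 [242, 297]
160 [246, 295]
200 [246, 295]
240 [247, 294]
280 [248, 294]
315 [247, 294]
325 [248, 292]
[array([ 464.7, -170.1,   62. ]), array([ 561.5, -144.9,   62. ])]
```

Call:
{"op": "jog_arm", "data": {
  "deltas": [
    {"gripper": -0.18,"translation": [0,-0.047,-0.15],"dr": [0,0,0]},
    {"gripper": -0.18,"translation": [0,0,-0.15],"dr": [0,0,0]},
    {"gripper": -0.18,"translation": [0,0,0],"dr": [0,0,0]},
    {"gripper": -0.18,"translation": [0,0,0],"dr": [0,0,0]}
  ]
}}

```text
clock: 3.38
eef_pos: [517.0, -158.3, 92.0]
tcp_rot: [3.142, -0.0, 1.835]
contact_force: [0.6, -0.3, 0.4]
opening: 0.593
```

Call:
{"op": "jog_arm", "data": {
  "deltas": [
    {"gripper": -0.18,"translation": [0,0,-0.12],"dr": [0,0,0]},
    {"gripper": -0.18,"translation": [0,0,-0.12],"dr": [0,0,0]},
    {"gripper": -0.18,"translation": [0,0,-0.12],"dr": [0,0,0]},
    {"gripper": -0.18,"translation": [0,0,0],"dr": [0,0,0]},
    {"gripper": 0.24,"translation": [0,0,0],"dr": [0,0,0]},
    {"gripper": 0.24,"translation": [0,0,0],"dr": [0,0,0]},
    {"gripper": 0.24,"translation": [0,0,0],"dr": [0,0,0]},
    {"gripper": 0.24,"translation": [0,0,0],"dr": [0,0,0]}
  ]
}}

```text
clock: 4.05
eef_pos: [517.3, -158.5, 55.7]
tcp_rot: [3.141, 0.0, 1.835]
contact_force: [-0.8, -0.2, 0.5]
opening: 0.38
```

Opening is 32 mm with no side force, so the jaws are centred within about 2 mm. Closing and lifting slightly.

Call:
{"op": "jog_arm", "data": {
  "deltas": [
    {"gripper": 0.3,"translation": [0,0,0],"dr": [0,0,0]},
    {"gripper": 0.36,"translation": [0,0,0],"dr": [0,0,0]},
    {"gripper": 0.5,"translation": [0,0,0],"dr": [0,0,0]},
    {"gripper": 0.6,"translation": [0,0,0],"dr": [0,0,0]},
    {"gripper": 0.6,"translation": [0,0,0],"dr": [0,0,0]}
  ],
  "squeeze": 20
}}

```text
clock: 4.47
eef_pos: [516.7, -157.0, 55.8]
tcp_rot: [3.141, -0.002, 1.835]
contact_force: [-1.2, 10.6, 5.4]
opening: 0.318
```

Call:
{"op": "jog_arm", "data": {
  "deltas": [
    {"gripper": 0.6,"translation": [0,0,0.05],"dr": [0,0,0]},
    {"gripper": 0.6,"translation": [0,0,0.1],"dr": [0,0,0]},
    {"gripper": 0.6,"translation": [0,0,0.15],"dr": [0,0,0]},
    {"gripper": 0.6,"translation": [0,0,0.3],"dr": [0,0,0]},
    {"gripper": 0.6,"translation": [0,0,0.3],"dr": [0,0,0]},
    {"gripper": 0.6,"translation": [0,0,0.3],"dr": [0,0,0]},
    {"gripper": 0.6,"translation": [0,0,0.2],"dr": [0,0,0]},
    {"gripper": 0.6,"translation": [0,0,0],"dr": [0,0,0]},
    {"gripper": 0.6,"translation": [0,0,0],"dr": [0,0,0]}
  ]
}}

```text
clock: 5.22
eef_pos: [517.6, -158.8, 196.9]
tcp_rot: [3.139, 0.002, 1.835]
contact_force: [0.1, -0.2, -2.0]
opening: 0.324
```

Call:
{"op": "jog_arm", "data": {
  "deltas": [
    {"gripper": 0.6,"translation": [-0.02,0.2,0],"dr": [0,0,0.004]},
    {"gripper": 0.6,"translation": [-0.02,0.35,0],"dr": [0,0,0.004]},
    {"gripper": 0.6,"translation": [-0.02,0.35,0],"dr": [0,0,0.004]},
    {"gripper": 0.6,"translation": [-0.02,0.35,0],"dr": [0,0,0.004]},
    {"gripper": 0.6,"translation": [-0.02,0.35,0],"dr": [0,0,0.004]},
    {"gripper": 0.6,"translation": [-0.02,0.35,0],"dr": [0,0,0.004]},
    {"gripper": 0.6,"translation": [-0.02,0.35,0],"dr": [0,0,0.004]},
    {"gripper": 0.6,"translation": [0,0.35,0],"dr": [0,0,0.004]},
    {"gripper": 0.6,"translation": [0,0.35,0],"dr": [0,0,0.004]},
    {"gripper": 0.6,"translation": [0,0.35,-0.1],"dr": [0,0,0.004]},
    {"gripper": 0.6,"translation": [0,0.3,-0.2],"dr": [0,0,0]},
    {"gripper": 0.6,"translation": [0,0,-0.1],"dr": [0,0,0]}
  ]
}}

```text
clock: 6.22
eef_pos: [501.9, 210.7, 152.7]
tcp_rot: [-3.14, -0.001, 1.901]
contact_force: [0.1, -0.4, -1.9]
opening: 0.314
```

Call:
{"op": "jog_arm", "data": {
  "deltas": [
    {"gripper": 0.6,"translation": [0,0,0],"dr": [0,0,0]},
    {"gripper": 0.6,"translation": [0,0,0],"dr": [0,0,0]},
    {"gripper": 0.6,"translation": [0,0,0],"dr": [0,0,0]}
  ]
}}

```text
clock: 6.47
eef_pos: [502.7, 205.6, 155.1]
tcp_rot: [-3.14, 0.0, 1.898]
contact_force: [0.2, -0.2, -1.2]
opening: 0.323
```

```bash
python3 - <<'E'
from h import *
s=r.sense();print(s["eef_pos"].round(2),s["tcp_rot"].round(4),s["opening"]*85,s["contact_force"])
c=r.calibration("wrist");np.savez("w4.npz",**c);np.save("s4.npy",s["eef_pos"])
w=r.grab_frame("wrist");cv2.imwrite("pics/w4.png",w)
cv2.imwrite("pics/w4b.png",cv2.resize(w[60:420,130:430],None,fx=1.65,fy=1.65,interpolation=2))
cv2.imwrite("pics/side4.png",r.grab_frame("side"))
E
```

```text
[502.72 205.61 155.08] [-3.1405e+00  4.0000e-04  1.8975e+00] 27.4781216975281 [ 0.16209953 -0.23250334 -1.15242174]
```

View pics/w4b.png

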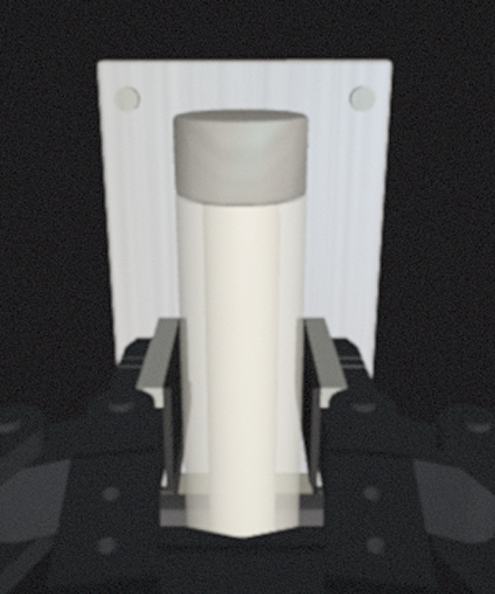

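The held tube (axis at crop x≈240.5, straight) and plate edges (98 and 392, mid 245) are both visible. The plate centre lies about 1.8 mm to the right (+tool x). I'll compute it exactly.

```bash
python3 - <<'E'
from h import *
c=dict(np.load("w4.npz"));p=np.load("s4.npy");yaw=1.8975
n=np.array([np.cos(yaw),np.sin(yaw)]);a=np.array([n[1],-n[0]])
g=cv2.GaussianBlur(cv2.cvtColor(cv2.imread("pics/w4.png"),cv2.COLOR_BGR2GRAY).astype(np.float32),(0,0),1)
print("tube proj",[proj([*(p[:2]+k*a),149],c).round(1) for k in(-50,-30,0)])
for row in(105,115,130,150,170,190,210):
    d=np.diff(g[row]);l=170+d[170:225].argmax()+.5;rt=330+d[330:380].argmin()+.5
    P=[ray("wrist",(u,row),14,c)[:2] for u in(l,rt)]
    print(row,l,rt,"lat",[round(float(n@(q-p[:2])),2) for q in P],"mid",round(float(n@(sum(P)/2-p[:2])),2),"along",round(float(a@(P[0]-p[:2])),1))
for row in(140,150,160,175):
    e=np.abs(np.diff(g[row]));L=225+e[225:245].argmax()+.5;R=305+e[305:325].argmax()+.5;print("tube",row,L,R,(L+R)/2)
for col in(220,260,300):
    d=np.diff(g[:,col]);k=70+d[70:120].argmax()+.5;q=ray("wrist",(col,k),14,c)[:2];print("end",col,k,round(float(a@(q-p[:2])),2),"lat",round(float(n@(q-p[:2])),2))
d=np.diff(g[:,276]);print([ (i,round(float(d[i]),1)) for i in range(110,150) if abs(d[i])>4])
print(proj([*(p[:2]-60*a),149+0],c),[proj([*(p[:2]-k*a),z],c)[1].round(1) for k,z in((60,137),(60,161),(58.5,135))])
E
```

```text
tube proj [array([274.9, 162.5]), array([275. , 218.8]), array([275.1, 294.9])]
105 188.5 366.5 lat [-58.66, 61.03] mid 1.19 along -65.4
115 189.5 366.5 lat [-58.42, 61.47] mid 1.53 along -58.8
130 190.5 365.5 lat [-58.39, 61.46] mid 1.53 along -48.8
150 191.5 364.5 lat [-58.59, 61.68] mid 1.55 along -35.1
170 192.5 362.5 lat [-58.79, 61.2] mid 1.2 along -21.0
190 194.5 361.5 lat [-58.28, 61.42] mid 1.57 along -6.5
210 195.5 360.5 lat [-58.48, 61.64] mid 1.58 along 8.5
tube 140 234.5 316.5 275.5
tube 150 234.5 315.5 275.0
tube 160 235.5 315.5 275.5
tube 175 236.5 315.5 276.0
end 220 96.5 -70.86 lat -37.23
end 260 96.5 -70.84 lat -10.5
end 300 95.5 -71.46 lat 16.22
[(123, -6.3), (124, -17.7), (125, -28.4), (126, -26.3), (127, -12.6), (130, 4.7), (131, 10.2), (132, 17.4), (133, 18.9), (134, 13.1), (135, 5.5)]
[274.88647312 132.3812233 ] [np.float64(129.2), np.float64(136.3), np.float64(132.9)]
```

Mount lateral offset is +1.4 mm and yaw is aligned. The tube centre is about 110 mm before the datum. I'll shift (2.4, 2.3) mm and lower to just above the flanks.

Call:
{"op": "jog_arm", "data": {
  "deltas": [
    {"gripper": 0.6,"translation": [0.024,0.023,-0.2],"dr": [0,0,0]},
    {"gripper": 0.6,"translation": [0,0,-0.2],"dr": [0,0,0]},
    {"gripper": 0.6,"translation": [0,0,-0.2],"dr": [0,0,0]},
    {"gripper": 0.6,"translation": [0,0,-0.12],"dr": [0,0,0]},
    {"gripper": 0.6,"translation": [0,0,0],"dr": [0,0,0]},
    {"gripper": 0.6,"translation": [0,0,0],"dr": [0,0,0]},
    {"gripper": 0.6,"translation": [0,0,0],"dr": [0,0,0]}
  ],
  "squeeze": 20
}}

```text
clock: 7.15
eef_pos: [506.1, 209.0, 84.4]
tcp_rot: [3.14, -0.0, 1.898]
contact_force: [-0.2, -0.1, -2.0]
opening: 0.32
```

Call:
{"op": "jog_arm", "data": {
  "deltas": [
    {"gripper": 0.6,"translation": [0.002,-0.007,0],"dr": [0,0,0]},
    {"gripper": 0.6,"translation": [0,0,-0.03],"dr": [0,0,0]},
    {"gripper": 0.6,"translation": [0,0,-0.02],"dr": [0,0,0]},
    {"gripper": 0.6,"translation": [0,0,0],"dr": [0,0,0]},
    {"gripper": 0.6,"translation": [0,0,0],"dr": [0,0,0]}
  ]
}}

```text
clock: 7.57
eef_pos: [505.5, 208.3, 78.3]
tcp_rot: [-3.142, 0.0, 1.898]
contact_force: [0.4, -0.1, -1.2]
opening: 0.314
```

Call:
{"op": "jog_arm", "data": {
  "deltas": [
    {"gripper": 0.6,"translation": [0,0,-0.015],"dr": [0,0,0]},
    {"gripper": 0.6,"translation": [0,0,-0.015],"dr": [0,0,0]},
    {"gripper": 0.6,"translation": [0,0,0],"dr": [0,0,0]},
    {"gripper": 0.6,"translation": [0,0,0],"dr": [0,0,0]}
  ]
}}

```text
clock: 7.9
eef_pos: [505.4, 208.2, 75.1]
tcp_rot: [-3.141, 0.0, 1.898]
contact_force: [0.1, 0.6, -1.3]
opening: 0.321
```

Call:
{"op": "jog_arm", "data": {
  "deltas": [
    {"gripper": 0.6,"translation": [0,0,-0.015],"dr": [0,0,0]},
    {"gripper": 0.6,"translation": [0,0,-0.015],"dr": [0,0,0]},
    {"gripper": 0.6,"translation": [0,0,0],"dr": [0,0,0]},
    {"gripper": 0.6,"translation": [0,0,0],"dr": [0,0,0]}
  ]
}}

```text
clock: 8.23
eef_pos: [505.4, 208.2, 72.1]
tcp_rot: [-3.141, 0.0, 1.898]
contact_force: [0.0, -0.6, -0.4]
opening: 0.319
```

Call:
{"op": "jog_arm", "data": {
  "deltas": [
    {"gripper": 0.6,"translation": [0,0,-0.01],"dr": [0,0,0]},
    {"gripper": 0.6,"translation": [0,0,-0.01],"dr": [0,0,0]},
    {"gripper": 0.6,"translation": [0,0,0],"dr": [0,0,0]},
    {"gripper": 0.6,"translation": [0,0,0],"dr": [0,0,0]}
  ]
}}

```text
clock: 8.57
eef_pos: [505.5, 208.2, 70.2]
tcp_rot: [-3.141, 0.0, 1.898]
contact_force: [-0.4, 0.2, -1.2]
opening: 0.317
```

Call:
{"op": "jog_arm", "data": {
  "deltas": [
    {"gripper": 0.6,"translation": [0,0,-0.01],"dr": [0,0,0]},
    {"gripper": 0.6,"translation": [0,0,0],"dr": [0,0,0]},
    {"gripper": 0.6,"translation": [0,0,0],"dr": [0,0,0]}
  ]
}}

```text
clock: 8.82
eef_pos: [505.5, 208.3, 69.2]
tcp_rot: [-3.141, 0.0, 1.898]
contact_force: [-0.1, 0.0, -1.8]
opening: 0.321
```

Call:
{"op": "jog_arm", "data": {
  "deltas": [
    {"gripper": 0.6,"translation": [0,0,-0.006],"dr": [0,0,0]},
    {"gripper": 0.6,"translation": [0,0,0],"dr": [0,0,0]},
    {"gripper": 0.6,"translation": [0,0,0],"dr": [0,0,0]}
  ]
}}

```text
clock: 9.07
eef_pos: [505.5, 208.3, 68.7]
tcp_rot: [-3.142, -0.0, 1.898]
contact_force: [-0.5, 0.5, -1.3]
opening: 0.319
```

Call:
{"op": "jog_arm", "data": {
  "deltas": [
    {"gripper": 0.6,"translation": [0,0,-0.008],"dr": [0,0,0]},
    {"gripper": 0.6,"translation": [0,0,0],"dr": [0,0,0]},
    {"gripper": 0.6,"translation": [0,0,0],"dr": [0,0,0]}
  ]
}}

```text
clock: 9.32
eef_pos: [505.8, 208.1, 68.0]
tcp_rot: [3.141, 0.0, 1.898]
contact_force: [1.2, -2.2, 1.2]
opening: 0.316
```

Call:
{"op": "jog_arm", "data": {
  "deltas": [
    {"gripper": 0.6,"translation": [0,0,-0.006],"dr": [0,0,0]},
    {"gripper": 0.6,"translation": [0,0,0],"dr": [0,0,0]},
    {"gripper": 0.6,"translation": [0,0,0],"dr": [0,0,0]}
  ]
}}

```text
clock: 9.57
eef_pos: [505.8, 208.0, 67.8]
tcp_rot: [3.141, 0.0, 1.898]
contact_force: [-0.1, -4.9, 7.1]
opening: 0.317
```

Contact came at z ≈ 68, as predicted, with a small side force (V slightly to -y). I'll shift -0.4 mm, then release.

Call:
{"op": "jog_arm", "data": {
  "deltas": [
    {"gripper": 0.6,"translation": [0.001,-0.004,0.002],"dr": [0,0,0]},
    {"gripper": 0.6,"translation": [0,0,0],"dr": [0,0,0]},
    {"gripper": 0.6,"translation": [0,0,0],"dr": [0,0,0]}
  ]
}}

```text
clock: 9.82
eef_pos: [505.9, 208.0, 67.9]
tcp_rot: [3.141, -0.0, 1.898]
contact_force: [-1.3, -1.9, 6.4]
opening: 0.319
```

Call:
{"op": "jog_arm", "data": {
  "deltas": [
    {"gripper": 0.3,"translation": [0,0,0],"dr": [0,0,0]},
    {"gripper": 0.2,"translation": [0,0,0],"dr": [0,0,0]},
    {"gripper": 0.1,"translation": [0,0,0],"dr": [0,0,0]},
    {"gripper": 0.0,"translation": [0,0,0],"dr": [0,0,0]},
    {"gripper": 0.0,"translation": [0,0,0],"dr": [0,0,0]},
    {"gripper": 0.0,"translation": [0,0,0.1],"dr": [0,0,0]},
    {"gripper": 0.0,"translation": [0,0,0.2],"dr": [0,0,0]},
    {"gripper": 0.0,"translation": [0,0,0.3],"dr": [0,0,0]},
    {"gripper": 0.0,"translation": [0,0,0.2],"dr": [0,0,0]},
    {"gripper": 0.0,"translation": [0,0,0],"dr": [0,0,0]},
    {"gripper": 0.0,"translation": [0,0,0],"dr": [0,0,0]},
    {"gripper": 0.0,"translation": [0,0,0],"dr": [0,0,0]}
  ]
}}

```text
clock: 10.82
eef_pos: [505.3, 207.7, 147.5]
tcp_rot: [-3.141, -0.0, 1.898]
contact_force: [0.6, -0.3, -1.0]
opening: 0.498
```

```bash
python3 - <<'E'
from h import *
s=r.sense();print(s["eef_pos"].round(2),s["tcp_rot"].round(4),s["opening"]*85,s["contact_force"])
c=r.calibration("wrist");np.savez("w5.npz",**c);np.save("s5.npy",s["eef_pos"])
w=r.grab_frame("wrist");cv2.imwrite("pics/w5.png",w)
sd=r.grab_frame("side");cv2.imwrite("pics/side5.png",sd)
cv2.imwrite("pics/c5.png",np.hstack([w[:,130:430],cv2.resize(sd[240:380,200:360],(480,420),interpolation=2)]))
E
```

```text
[505.32 207.74 147.46] [-3.1415 -0.      1.8983] 42.29916434076611 [ 0.56211905 -0.33678231 -1.0399018 ]
```

View pics/c5.png

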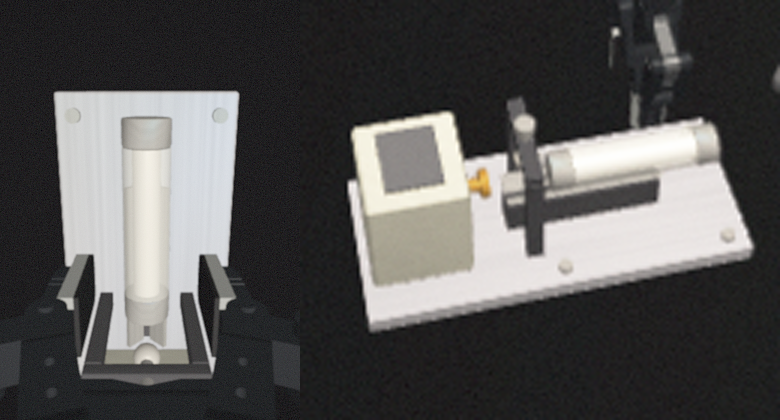

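The tube lies in the V with its leading end just short of the plunger ball. Next I'll shut the fingers, go behind the trailing end and push along the V.

Call:
{"op": "jog_arm", "data": {
  "deltas": [
    {"gripper": 1,"translation": [-0.26,-0.09,0],"dr": [0,0,0]},
    {"gripper": 1,"translation": [-0.26,-0.09,0],"dr": [0,0,0]},
    {"gripper": 1,"translation": [-0.25,-0.08,0],"dr": [0,0,0]},
    {"gripper": 1,"translation": [0,0,-0.2],"dr": [0,0,0]},
    {"gripper": 1,"translation": [0,0,-0.2],"dr": [0,0,0]},
    {"gripper": 1,"translation": [0,0,-0.2],"dr": [0,0,0]},
    {"gripper": 1,"translation": [0,0,-0.06],"dr": [0,0,0]},
    {"gripper": 1,"translation": [0,0,0],"dr": [0,0,0]},
    {"gripper": 1,"translation": [0,0,0],"dr": [0,0,0]},
    {"gripper": 1,"translation": [0,0,0],"dr": [0,0,0]},
    {"gripper": 1,"translation": [0,0,0],"dr": [0,0,0]}
  ],
  "squeeze": 40
}}

```text
clock: 11.83
eef_pos: [429.2, 182.1, 82.3]
tcp_rot: [3.14, -0.0, 1.898]
contact_force: [-0.1, 0.1, -0.2]
opening: 0.003
```

```bash
python3 - <<'E'
from h import *
s=r.sense();p=s["eef_pos"];print(p.round(2),s["tcp_rot"].round(4),s["opening"]*85,s["contact_force"])
y=.3275;a=np.array([np.cos(y),np.sin(y)]);n=np.array([-a[1],a[0]]);d=p[:2]-[505.9,208.0];print("along",a@d,"lat",n@d)
sd=r.grab_frame("side");cv2.imwrite("pics/side6.png",sd);cv2.imwrite("pics/c6.png",cv2.resize(sd[210:350,230:390],(640,560),interpolation=2))
E
```

```text
[429.24 182.11  82.28] [ 3.1403e+00 -1.0000e-04  1.8982e+00] 0.24997204762648464 [-0.1200887   0.10988714 -0.22225483]
along -80.91330302042155 lat 0.14212975110653134
```

View pics/c6.png

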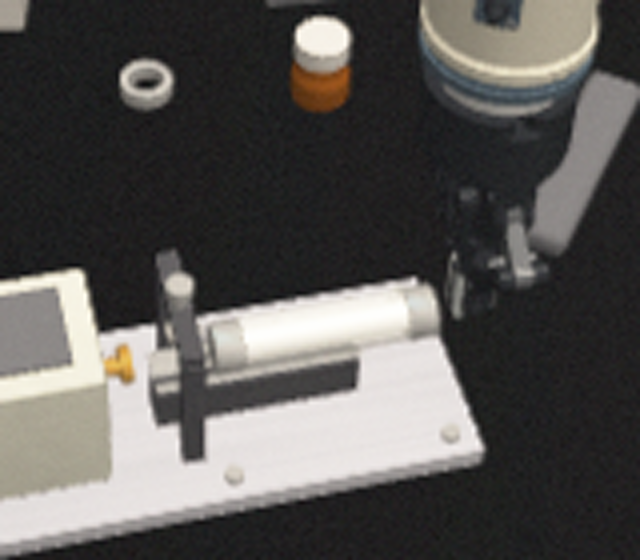

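Call:
{"op": "jog_arm", "data": {
  "deltas": [
    {"gripper": 1,"translation": [0.019,0.0064,-0.01],"dr": [0,0,0]},
    {"gripper": 1,"translation": [0.019,0.0064,-0.01],"dr": [0,0,0]},
    {"gripper": 1,"translation": [0.019,0.0064,0],"dr": [0,0,0]},
    {"gripper": 1,"translation": [0.0095,0.0032,0],"dr": [0,0,0]},
    {"gripper": 1,"translation": [0.0095,0.0032,0],"dr": [0,0,0]},
    {"gripper": 1,"translation": [0.0095,0.0032,0],"dr": [0,0,0]},
    {"gripper": 1,"translation": [0.0095,0.0032,0],"dr": [0,0,0]},
    {"gripper": 1,"translation": [0.0095,0.0032,0],"dr": [0,0,0]},
    {"gripper": 1,"translation": [0,0,0],"dr": [0,0,0]}
  ]
}}

```text
clock: 12.63
eef_pos: [439.1, 185.4, 79.4]
tcp_rot: [-3.141, 0.0, 1.898]
contact_force: [-0.1, 0.2, -0.3]
opening: 0.001
```

Call:
{"op": "jog_arm", "data": {
  "deltas": [
    {"gripper": 1,"translation": [0.0095,0.0032,0],"dr": [0,0,0]},
    {"gripper": 1,"translation": [0.0095,0.0032,0],"dr": [0,0,0]},
    {"gripper": 1,"translation": [0.0095,0.0032,0],"dr": [0,0,0]},
    {"gripper": 1,"translation": [0.0095,0.0032,0],"dr": [0,0,0]},
    {"gripper": 1,"translation": [0.0095,0.0032,0],"dr": [0,0,0]},
    {"gripper": 1,"translation": [0.0095,0.0032,0],"dr": [0,0,0]}
  ]
}}

```text
clock: 13.13
eef_pos: [444.9, 187.3, 79.5]
tcp_rot: [3.142, 0.0, 1.898]
contact_force: [-0.3, 0.6, 1.1]
opening: 0.003
```

Call:
{"op": "jog_arm", "data": {
  "deltas": [
    {"gripper": 1,"translation": [0.0095,0.0032,0],"dr": [0,0,0]},
    {"gripper": 1,"translation": [0.0095,0.0032,0],"dr": [0,0,0]},
    {"gripper": 1,"translation": [0.0095,0.0032,0],"dr": [0,0,0]},
    {"gripper": 1,"translation": [0.0095,0.0032,0],"dr": [0,0,0]}
  ]
}}

```text
clock: 13.47
eef_pos: [448.6, 188.6, 79.5]
tcp_rot: [-3.141, 0.0, 1.898]
contact_force: [-2.0, 0.2, 0.4]
opening: -0.003
```

Call:
{"op": "jog_arm", "data": {
  "deltas": [
    {"gripper": 1,"translation": [0.0095,0.0032,0],"dr": [0,0,0]},
    {"gripper": 1,"translation": [0.0095,0.0032,0],"dr": [0,0,0]},
    {"gripper": 1,"translation": [0.0095,0.0032,0],"dr": [0,0,0]}
  ]
}}

```text
clock: 13.72
eef_pos: [449.7, 188.9, 79.2]
tcp_rot: [-3.138, 0.0, 1.898]
contact_force: [-9.4, -2.3, 6.3]
opening: -0.002
```

Call:
{"op": "jog_arm", "data": {
  "deltas": [
    {"gripper": 1,"translation": [0.0095,0.0032,0],"dr": [0,0,0]},
    {"gripper": 1,"translation": [0.0095,0.0032,0],"dr": [0,0,0]},
    {"gripper": 1,"translation": [0.0095,0.0032,0],"dr": [0,0,0]}
  ]
}}

```text
clock: 13.97
eef_pos: [452.4, 189.8, 79.1]
tcp_rot: [-3.138, 0.0, 1.898]
contact_force: [-5.6, -1.9, 5.1]
opening: -0.006
```

Call:
{"op": "jog_arm", "data": {
  "deltas": [
    {"gripper": 1,"translation": [0.0095,0.0032,0],"dr": [0,0,0]},
    {"gripper": 1,"translation": [0.0095,0.0032,0],"dr": [0,0,0]},
    {"gripper": 1,"translation": [0.0095,0.0032,0],"dr": [0,0,0]}
  ]
}}

```text
clock: 14.22
eef_pos: [456.5, 191.2, 79.3]
tcp_rot: [-3.14, 0.0, 1.898]
contact_force: [-3.3, -0.2, 1.0]
opening: 0.003
```

Past the plunger. The leading end is about 30 mm before the datum, with 18–30 mm left to go.

Call:
{"op": "jog_arm", "data": {
  "deltas": [
    {"gripper": 1,"translation": [0.0095,0.0032,0],"dr": [0,0,0]},
    {"gripper": 1,"translation": [0.0095,0.0032,0],"dr": [0,0,0]},
    {"gripper": 1,"translation": [0.0095,0.0032,0],"dr": [0,0,0]},
    {"gripper": 1,"translation": [0.0095,0.0032,0],"dr": [0,0,0]},
    {"gripper": 1,"translation": [0.0095,0.0032,0],"dr": [0,0,0]},
    {"gripper": 1,"translation": [0.0095,0.0032,0],"dr": [0,0,0]}
  ]
}}

```text
clock: 14.72
eef_pos: [462.9, 193.4, 79.4]
tcp_rot: [-3.142, 0.0, 1.898]
contact_force: [-3.3, -1.4, -0.4]
opening: -0.005
```

Call:
{"op": "jog_arm", "data": {
  "deltas": [
    {"gripper": 1,"translation": [0.0095,0.0032,0],"dr": [0,0,0]},
    {"gripper": 1,"translation": [0.0095,0.0032,0],"dr": [0,0,0]},
    {"gripper": 1,"translation": [0.0095,0.0032,0],"dr": [0,0,0]},
    {"gripper": 1,"translation": [0.0095,0.0032,0],"dr": [0,0,0]},
    {"gripper": 1,"translation": [0.0095,0.0032,0],"dr": [0,0,0]}
  ]
}}

```text
clock: 15.13
eef_pos: [467.7, 195.0, 79.5]
tcp_rot: [3.142, -0.0, 1.898]
contact_force: [-3.2, -0.6, -0.8]
opening: 0.0
```

Call:
{"op": "jog_arm", "data": {
  "deltas": [
    {"gripper": 1,"translation": [0.007,0.0024,0],"dr": [0,0,0]},
    {"gripper": 1,"translation": [0.007,0.0024,0],"dr": [0,0,0]},
    {"gripper": 1,"translation": [0.007,0.0024,0],"dr": [0,0,0]},
    {"gripper": 1,"translation": [0,0,0],"dr": [0,0,0]}
  ]
}}

```text
clock: 15.47
eef_pos: [470.0, 195.9, 79.6]
tcp_rot: [3.141, -0.0, 1.898]
contact_force: [-3.1, -1.8, -1.0]
opening: -0.001
```

Call:
{"op": "jog_arm", "data": {
  "deltas": [
    {"gripper": 1,"translation": [0.006,0.002,0],"dr": [0,0,0]},
    {"gripper": 1,"translation": [0.006,0.002,0],"dr": [0,0,0]},
    {"gripper": 1,"translation": [0.006,0.002,0],"dr": [0,0,0]},
    {"gripper": 1,"translation": [0,0,0],"dr": [0,0,0]}
  ]
}}

```text
clock: 15.8
eef_pos: [471.7, 196.4, 79.5]
tcp_rot: [3.141, -0.0, 1.898]
contact_force: [-3.1, -0.1, -0.6]
opening: -0.003
```

Call:
{"op": "jog_arm", "data": {
  "deltas": [
    {"gripper": 1,"translation": [0.006,0.002,0],"dr": [0,0,0]},
    {"gripper": 1,"translation": [0.006,0.002,0],"dr": [0,0,0]},
    {"gripper": 1,"translation": [0.006,0.002,0],"dr": [0,0,0]},
    {"gripper": 1,"translation": [0,0,0],"dr": [0,0,0]}
  ]
}}

```text
clock: 16.13
eef_pos: [473.5, 197.0, 79.5]
tcp_rot: [3.141, -0.0, 1.898]
contact_force: [-2.4, 0.1, -0.5]
opening: 0.001
```

Call:
{"op": "jog_arm", "data": {
  "deltas": [
    {"gripper": 1,"translation": [0.006,0.002,0],"dr": [0,0,0]},
    {"gripper": 1,"translation": [0.006,0.002,0],"dr": [0,0,0]},
    {"gripper": 1,"translation": [0.006,0.002,0],"dr": [0,0,0]},
    {"gripper": 1,"translation": [0,0,0],"dr": [0,0,0]}
  ]
}}

```text
clock: 16.47
eef_pos: [475.3, 197.6, 79.5]
tcp_rot: [3.141, -0.0, 1.898]
contact_force: [-1.9, -0.6, -0.8]
opening: -0.0
```

Call:
{"op": "jog_arm", "data": {
  "deltas": [
    {"gripper": 1,"translation": [0.006,0.002,0],"dr": [0,0,0]},
    {"gripper": 1,"translation": [0.006,0.002,0],"dr": [0,0,0]},
    {"gripper": 1,"translation": [0.006,0.002,0],"dr": [0,0,0]},
    {"gripper": 1,"translation": [0,0,0],"dr": [0,0,0]}
  ]
}}

```text
clock: 16.8
eef_pos: [477.1, 198.2, 79.5]
tcp_rot: [3.141, -0.0, 1.898]
contact_force: [-2.8, -0.5, 0.2]
opening: -0.001
```

Call:
{"op": "jog_arm", "data": {
  "deltas": [
    {"gripper": 1,"translation": [0.006,0.002,0],"dr": [0,0,0]},
    {"gripper": 1,"translation": [0.006,0.002,0],"dr": [0,0,0]},
    {"gripper": 1,"translation": [0.006,0.002,0],"dr": [0,0,0]},
    {"gripper": 1,"translation": [0,0,0],"dr": [0,0,0]}
  ]
}}

```text
clock: 17.13
eef_pos: [478.3, 198.6, 79.4]
tcp_rot: [-3.141, 0.0, 1.898]
contact_force: [-5.1, -0.3, 0.4]
opening: 0.001
```

Force is rising and motion is stalling, so the stop is met about 7 mm before the datum. Now pressing home gently.

Call:
{"op": "jog_arm", "data": {
  "deltas": [
    {"gripper": 1,"translation": [0.005,0.0017,0],"dr": [0,0,0]},
    {"gripper": 1,"translation": [0.003,0.001,0],"dr": [0,0,0]},
    {"gripper": 1,"translation": [0,0,0],"dr": [0,0,0]}
  ]
}}

```text
clock: 17.38
eef_pos: [478.3, 198.6, 79.3]
tcp_rot: [-3.139, 0.0, 1.898]
contact_force: [-8.2, -1.5, 2.3]
opening: -0.001
```

Call:
{"op": "jog_arm", "data": {
  "deltas": [
    {"gripper": 1,"translation": [0.005,0.0017,0],"dr": [0,0,0]},
    {"gripper": 1,"translation": [0.004,0.0013,0],"dr": [0,0,0]},
    {"gripper": 1,"translation": [0,0,0],"dr": [0,0,0]},
    {"gripper": 1,"translation": [0,0,0],"dr": [0,0,0]},
    {"gripper": 1,"translation": [0,0,0],"dr": [0,0,0]}
  ]
}}

```text
clock: 17.8
eef_pos: [478.3, 198.7, 79.2]
tcp_rot: [-3.137, -0.0, 1.898]
contact_force: [-10.3, -1.9, 6.0]
opening: -0.004
```

Call:
{"op": "jog_arm", "data": {
  "deltas": [
    {"gripper": 1,"translation": [0.006,0.002,0],"dr": [0,0,0]},
    {"gripper": 1,"translation": [0,0,0],"dr": [0,0,0]},
    {"gripper": 1,"translation": [0,0,0],"dr": [0,0,0]},
    {"gripper": 1,"translation": [0,0,0],"dr": [0,0,0]},
    {"gripper": 1,"translation": [0,0,0],"dr": [0,0,0]}
  ]
}}

```text
clock: 18.22
eef_pos: [478.4, 198.6, 79.2]
tcp_rot: [-3.136, 0.0, 1.898]
contact_force: [-12.4, -3.5, 8.7]
opening: 0.002
```

About 12.9 N push, roughly 9–10 N on the stop after friction. Backing off straight, then up.

Call:
{"op": "jog_arm", "data": {
  "deltas": [
    {"gripper": 1,"translation": [-0.0095,-0.0032,0],"dr": [0,0,0]},
    {"gripper": 1,"translation": [-0.019,-0.0064,0],"dr": [0,0,0]},
    {"gripper": 1,"translation": [-0.095,-0.032,0],"dr": [0,0,0]},
    {"gripper": 1,"translation": [-0.19,-0.064,0],"dr": [0,0,0]},
    {"gripper": 1,"translation": [-0.19,-0.064,0.1],"dr": [0,0,0]},
    {"gripper": 1,"translation": [0,0,0.3],"dr": [0,0,0]},
    {"gripper": 1,"translation": [0,0,0.3],"dr": [0,0,0]},
    {"gripper": 1,"translation": [0,0,0.3],"dr": [0,0,0]},
    {"gripper": 1,"translation": [0,0,0],"dr": [0,0,0]},
    {"gripper": 1,"translation": [0,0,0],"dr": [0,0,0]},
    {"gripper": 1,"translation": [0,0,0],"dr": [0,0,0]}
  ]
}}

```text
clock: 19.13
eef_pos: [430.6, 182.5, 179.4]
tcp_rot: [3.14, -0.0, 1.898]
contact_force: [0.5, -0.3, -0.8]
opening: -0.001
```

```bash
python3 - <<'E'
from h import *
s=r.sense();print(s["eef_pos"].round(2),s["contact_force"])
w=r.grab_frame("wrist");sd=r.grab_frame("side")
cv2.imwrite("pics/c7.png",np.hstack([cv2.resize(w[:,130:430],(300,420)),cv2.resize(sd[240:380,200:360],(480,420),interpolation=2)]))
E
```

```text
[430.62 182.48 179.41] [ 0.5478723  -0.32885033 -0.82936279]
```

View pics/c7.png

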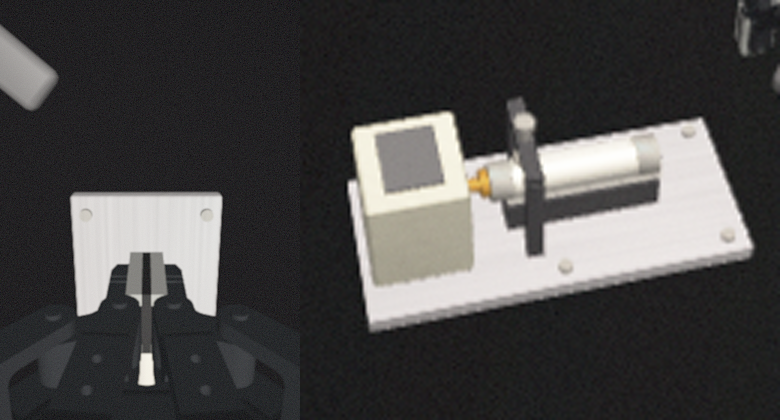

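The side view shows the tube under the plunger, its end against the brass stop at (487,182) and lying straight in the V. The gripper is clear. Handing in.

```bash
python3 -c "
from rig import r
print(r.sign_off())"
```

```text
the job is handed in; nothing more can be done
None
```

The long tube is lying in the V against the brass stop, and I handed the job in at about 19 s on the robot's clock. There is no verdict to report, because hand-in gives none.

- **Laying:** I gripped the tube at its middle and set it on both flanks at the expected height (TCP z 68 mm). The force peaked at about 9 N. Its end was about 50 mm before the datum at release.
- **Pushing:** With the fingers shut, I pushed it from behind. Passing the plunger took about 10 N at the tool, slightly above the stated 2–8 N, and sliding on took about 3 N.
- **Pressing home:** It met the stop about 7 mm before the datum. I pressed with about 13 N at the tool, which I estimate as 9–10 N on the stop after friction. The force on the stop itself was not measured. The tool also pressed down with about 9 N.
- **Last checks:** The final side view shows the tube straight in the V with its end at the stop, and the arm was clear with no contact force. I did not check afterwards that the short tubes and freezer box had stayed put, but no move went near the box and the jaws were narrowed beside the short tubes.
- **Disagreements:** The top and wrist cameras differed by about 3–4 mm. I settled that with a wrist picture of the held tube above the mount, and contact with the V agreed to within about half a millimetre. My first silhouette fit of the tube was wrong, so I redid it before grasping.

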